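# Close the gauge drying box and hold its access panel home

### The arm

A 6-joint arm with a two-finger parallel gripper is mounted at the origin on the work surface. World frame = base frame: x ahead of the robot, y to its left, z up, the work surface at z = 0. Lengths are in m, angles in rad, forces in N, time in s.
With the tool pointing down it reaches from about 0.3 to 0.775 m from the base axis. Payload 14.6 kg.
Tool frame: the origin (TCP) lies between the finger pads, 19 mm behind the fingertips; this is the grasp point; z points along the fingers, y is the line along which they close (so a half turn about z gives the same grasp; the last joint's range is limited). The gripper opens to 94 mm and grips with 3 to 60 N. Pads are 16 mm wide; open, the fingers measure 119 mm over their backs; the gripper's body (75 mm by 177 mm) begins 78 mm behind the grasp point.
Start: joints at [-1.404, 0.3, 1.521, -0, 1.321, -0.067], TCP at [0.127, -0.535, 0.224] pointing down, gripper open.
Joint ranges: [-3.03, 3.03], [-0.79, 2.21], [0.23, 2.52], [-1.04, 4.18], [0, 3.07], [-2.55, 2.55]. Speed limits (rad/s): [2.22, 2.22, 2.57, 3.14, 3.14, 3.14].

### API

Orientations are given as [roll, pitch, yaw] about the fixed x, y, z axes, in that order (R = Rz(yaw) Ry(pitch) Rx(roll)).
In Python, from station import ctrl gives the robot as it stands.
- The arm moves only by the tool shift_gripper, called after "Emit:" by a JSON object that holds its "fn" and its "kwargs", one argument or row to a line. Schema: {"type":"object","properties":{"moves":{"type":"array","items":{"type":"array","prefixItems":[{"type":"array","items":{"type":"number"},"minItems":3,"maxItems":3},{"type":"array","items":{"type":"number"},"minItems":3,"maxItems":3}],"minItems":2,"maxItems":2},"minItems":1,"maxItems":10},"aperture":{"type":"number"},"grip_force":{"type":"number"},"only":{"type":"string"},"quiet":{"type":"boolean"},"lines":{"type":"string"}},"required":["moves"],"additionalProperties":false}. moves is a list of rows, 1 to 10 of them, each written [[dx, dy, dz], [rx, ry, rz]]: dx, dy, dz in shares of the most that a row can go, 1 being 50 mm, then a rotation vector rx, ry, rz in shares of pi rad (1.0 is pi rad); each row shifts and turns the commanded pose from where the row before left it, along the tool's axes as they then stand; what a row does not reach is not made up. A row lasts 1/10 s, in which the tool goes at most 0.05 m and 0.15 rad, less where a joint would pass 70% of its speed; a pose out of reach is approached as far as the arm can. aperture is the finger opening in m, set as the call begins (left out keeps the last). The fingers move at their own pace and stop on an object; grip_force is the grip in N (left out, the last holds). Time passes only in rows, so rows that do not move let the fingers close. The tool returns the time, the measured TCP pose, the force, the opening and the grip force at its end. only (a regular expression) keeps the lines of the reply that match it, lines (a string "A,B") keeps lines A to B, and quiet returns only ok. No shift or turn number may pass 1 either way. Input that does not fit is refused with a message, and nothing moves.
- ctrl.get_obs(): the state, without advancing time (a new reading comes with each control period).
- ctrl.camera(name): name is "scene" or "top" or "wrist"; returns a dict with "pixels" (400x640x3 uint8, blue, green, red), "fx", "fy", "cx", "cy" (pixels), "extrinsics" (4x4, takes a point from camera to world coordinates). Camera axes: x right, y up, looking along -z (the intrinsics and any distortion apply to the point x, -y, -z); pixel columns grow to the right and rows downward; lengths in m; the calibration is good to about 2 mm. A picture is of the moment at which its call begins. There is no depth.
- ctrl.hand_in(): hands the job in; it is judged then, once.
The state is a dict: "time_s": time; "qpos": joint angles; "joint_vel": joint speeds; "tau": joint torques, N m; "ee_pos": TCP position; "eef_rot": TCP orientation; "force": force on the tool from outside, world axes, zero at the start; "moment": the same for the moment, N m; "grip_width": finger opening in m; "grip_force": force on a finger pad.
Only numpy, scipy, OpenCV 4.12 (cv2) and the standard library are available. Lean on these libraries where they do the work, as an engineer would, in place of code of your own. Each camera call takes 0.05 s, during which the arm holds its last target. There are 200 camera calls.

### The job

On the white drying box, swing the open aluminium access panel down until it stops on its fastener, and only then turn the quarter-turn fastener by its wing until the wing lies in line with the two black ticks on the panel, so that the key underneath matches the slot in the frame. Then press the panel fully home, flush on the frame against its pop-up pins, and finish while still holding it pressed there. Leave the rings, gauges and the canister around it where they stand.

Things in the scene. Friction and masses are not known exactly. Their poses are not given: they have to be found in the camera images.
- drybox: fixed white box, 180 (x) by 210 (y), its frame (wall tops) 90 above the bench; origin at the centre of its underside; x points from the front to the hinge side, roughly away from the robot, z up. Panel hinge: along y at x = +80, z = 90. Two spring pop-up pins (8 across) at x = -70, y = +70 and -70 stand 6 above the frame
- frame_slot (a point): centre of the slot in the dark steel bar across the box under the panel, at x = -45, y = 0, z = 90 of the box; the slot is 50 long along the box's y and 14 wide; bar top 1 below the frame
- panel: aluminium access panel, 170 from hinge to free edge, 200 wide, 5 thick, 0.3 kg, on a stiff hinge that stays at any angle (5 N moves it; follow its arc, a push straight down can stick). Origin mid hinge, underside at z = 0, outer face z = +5; x points from free edge to hinge, y along the hinge, z out of the outer face. Starts open, outer face up and away from the robot
- panel_edge (a point): middle of the panel's free edge on the outer face, at x = -170, y = 0, z = 5 of the panel
- panel_swing (a joint): opening angle of the panel, rad: 0 = flush, grows as it opens, starts 0.55 to 0.95. With the fastener out of line its key stops the panel at about 0.09. In line, the pins still carry it at 0.04: pressing it home takes up to 12 N on the panel level with the fastener, holding it there 7 N or more; let go, it pops up again. The wing tilts as the panel closes: a tight grip on it binds a straight push
- fastener_grip (a point): grip point of the quarter-turn fastener, on its axis 26 above the panel's outer face; the axis is at panel x = -125, y = 0. Steel disc 40 across, 5 high, with an upright wing 38 long, 12 thick, reaching 29 above the panel. Site y lies along the wing, x across it, z along the axis. Turns with it. A TCP here has its tips (19 past it) 2 above the disc
- fastener_turn (a joint): turn of the fastener, rad: 0 = wing (and the 32 by 8 by 6 key below the panel, its foot 12 under it) along the panel's y, in line with the two ticks and the slot; positive = counter-clockwise seen from outside; starts 0.75 to 1.4, range -1.6 to 1.6, no stop at 0; the key enters the slot within about 0.12 of 0. Takes about 0.05 N m, stays where left
- ring_a: plain steel ring lying flat on the bench, 90 outside, 70 inside, 14 high; origin at the centre of its underside. Bystander
- ring_b: plain steel ring lying flat on the bench, 90 outside, 70 inside, 14 high; origin at the centre of its underside. Bystander
- ring_c: plain steel ring lying flat on the bench, 90 outside, 70 inside, 14 high; origin at the centre of its underside. Bystander
- ring_d: plain steel ring lying flat on the bench, 90 outside, 70 inside, 14 high; origin at the centre of its underside. Bystander
- gauge_a: slim grey bore gauge standing on end, 138 high, 48 across at its foot; origin at the centre of its underside. Bystander
- gauge_b: slim grey bore gauge standing on end, 138 high, 48 across at its foot; origin at the centre of its underside. Bystander
- canister: plain closed steel canister, 70 across, 100 high; origin at the centre of its underside. Bystander

How it is judged:
On the way, in this order (a step that is already met when the one before it is completed fails the run):
1. the panel is swung down onto its fastener (value of joint panel_swing below 0.15 rad), for 0.2 s.
2. with the panel down, the wing is turned in line with the ticks (value of joint each of panel_swing, fastener_turn below 0.2 rad and value of joint fastener_turn above -0.2 rad), for 0.2 s.
At the end, for the whole second after the job is handed in: the robot is still pushing on the panel or its fastener (more than 3 N), the panel is held flush (within 0.015 rad of closed, about 2.5 mm at the free edge) and the fastener is within 0.25 rad of in line (value of joint panel_swing below 0.015 rad and value of joint fastener_turn between -0.25 and 0.25 rad and contact force between any of the fingers, the arm and panel above 3 N); the arm keeps its last pose, push and grip.
It fails at once if a ring is moved more than 30 mm (distance of any of ring_a, ring_b, ring_c, ring_d from where it was at the start of the episode above 0.03 m).
It fails at once if a gauge is moved more than 30 mm (distance of any of gauge_a, gauge_b from where it was at the start of the episode above 0.03 m).
It fails at once if a canister is moved more than 30 mm (distance of canister from where it was at the start of the episode above 0.03 m).
It also fails if it takes over 54 s, if anything falls off the work surface, if the arm or the gripper's body presses on something with over 40 N, if the wrist force passes 120 N, or if a joint passes its speed limit or range.

## Working session

There is one attempt and no reset: what is moved stays moved. The work goes in short steps, Python scripts to look and compute and a tool call to move; the robot and the scene stay as the last step left them, time stands still between calls to the robot, and variables do not carry over. Pictures are saved under pics/ and viewed, at most 10 in all, crops included, and the job is handed in when it is done.

```bash
ls; mkdir -p pics; python3 - <<'E'
from station import ctrl
import cv2,numpy as np
for n in("scene","top"):
    c=ctrl.camera(n);cv2.imwrite(f"pics/{n}0.png",c["pixels"]);np.savez(f"{n}0.npz",**c)
    print(n,c["fx"],c["fy"],c["cx"],c["cy"],[k for k in c],np.round(c["extrinsics"],3).tolist())
print(ctrl.get_obs())
E
```

```text
pics
station.py
scene 424.718513887239 424.718513887239 323.90022293241185 207.93836268521466 ['pixels', 'fx', 'fy', 'cx', 'cy', 'extrinsics'] [[-0.834, -0.291, 0.469, 1.209], [0.552, -0.471, 0.688, 0.94], [0.021, 0.832, 0.554, 0.875], [0.0, 0.0, 0.0, 1.0]]
top 419.9523361310399 419.9523361310399 321.7254103211094 205.03249384736128 ['pixels', 'fx', 'fy', 'cx', 'cy', 'extrinsics'] [[-0.003, 0.984, -0.179, 0.372], [-1.0, -0.002, 0.007, 0.0], [0.007, 0.179, 0.984, 1.251], [0.0, 0.0, 0.0, 1.0]]
{'time_s': 0.1, 'qpos': array([-1.40361339e+00,  3.00418647e-01,  1.52152375e+00,  2.08754364e-05,
        1.32072415e+00, -6.66061014e-02]), 'joint_vel': array([-0.00063283, -0.00114568, -0.00047865,  0.00045665, -0.00038495,
        0.00161459]), 'tau': array([ 1.02365553e-03, -5.32646406e+01, -3.53282690e+01,  7.08797760e-02,
        2.34999123e-02, -4.68025814e-05]), 'ee_pos': array([ 0.12737728, -0.53481624,  0.22373935]), 'eef_rot': array([-3.14052249e+00, -9.16507791e-05,  2.33783814e-01]), 'force': array([ 0.75194286, -0.27431054, -0.64057647]), 'moment': array([ 0.01428146, -0.00070414, -0.02656572]), 'grip_force': 0.0, 'grip_width': 0.0941483557963707}
```

View pics/scene0.png

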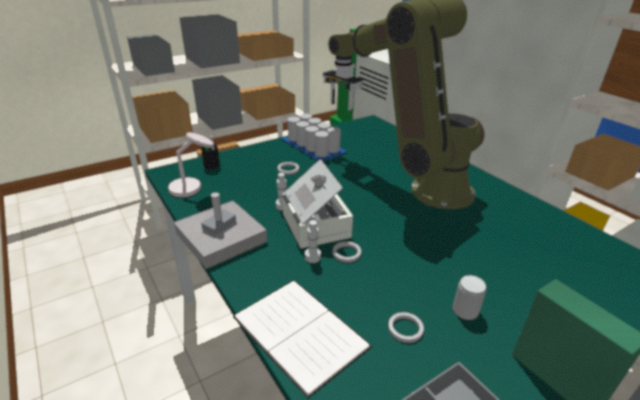

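View pics/top0.png

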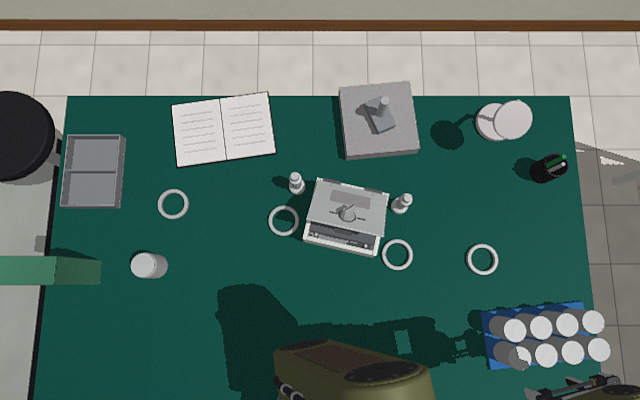

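The scene view shows the box around (315,205), with the panel open and the gauges at (280,190) and (313,240). In the top view the box is around (345,215), with gauges at (297,183) and (402,203). I'll zoom in on it.

```bash
python3 - <<'E'
import cv2,numpy as np
t=np.load("top0.npz")["pixels"][160:270,260:430];s=np.load("scene0.npz")["pixels"][150:270,260:370]
a=cv2.resize(t,None,fx=4.7,fy=4.7,interpolation=2)
cv2.imwrite("pics/topz.png",a);cv2.imwrite("pics/scz.png",cv2.resize(s,None,fx=5,fy=5,interpolation=2))
E
```

```text
(no output)
```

View pics/topz.png

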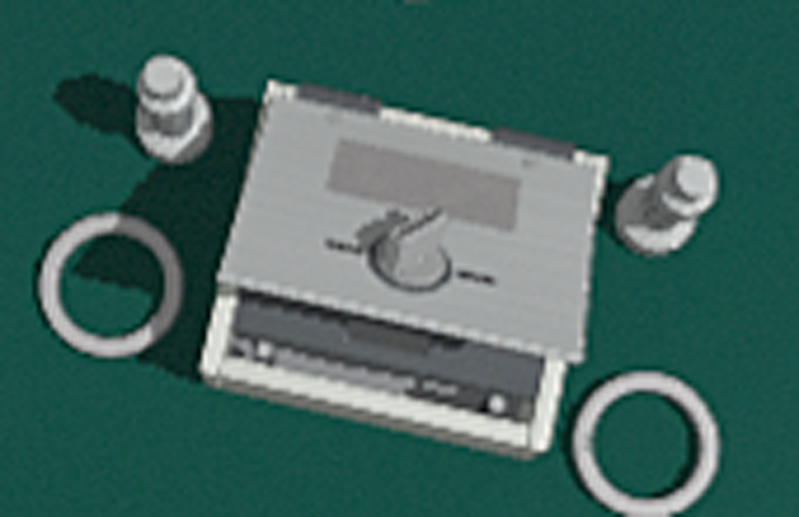

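View pics/scz.png

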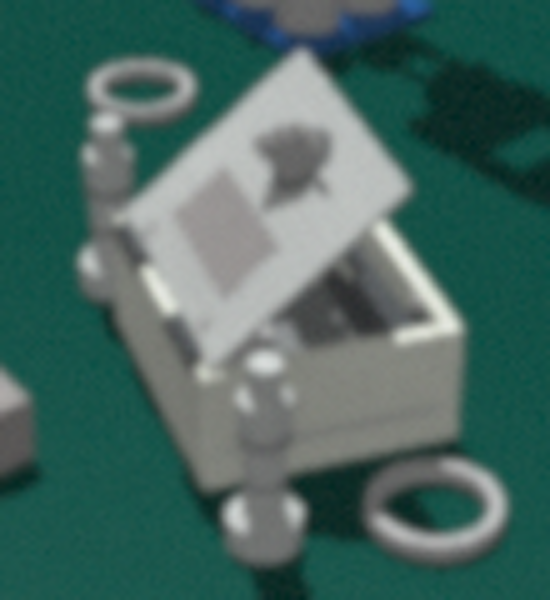

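The crops show the panel's free corners at (217,285) and (582,360) in the top zoom, and at (412,185) and (303,50) in the scene zoom. The wing points up-right near (440,208). The frame's top corners are about (268,82), (608,158), (548,448) and (203,375).

```bash
cat > h.py <<'E'
import numpy as np
def ray(c,u,v):
    E=c["extrinsics"];d=E[:3,:3]@np.array([(u-c["cx"])/c["fx"],-(v-c["cy"])/c["fy"],-1.]);return E[:3,3],d/np.linalg.norm(d)
def onz(c,u,v,z):
    o,d=ray(c,u,v);return o+d*(z-o[2])/d[2]
def tri(a,b):
    A=sum(np.eye(3)-np.outer(d,d) for o,d in(a,b));return np.linalg.solve(A,sum((np.eye(3)-np.outer(d,d))@o for o,d in(a,b)))
E
python3 - <<'E'
import numpy as np;from h import *
T=np.load("top0.npz");S=np.load("scene0.npz")
np.set_printoptions(precision=4,suppress=True)
t=lambda u,v:(260+u/4.7,160+v/4.7);s=lambda u,v:(260+u/5,150+v/5)
P=np.array([onz(T,*t(*p),.09)[:2] for p in[(268,82),(608,158),(548,448),(203,375)]])
L=np.array([[.09,.105],[.09,-.105],[-.09,-.105],[-.09,.105]])
print(P)
A=L-L.mean(0);B=P-P.mean(0);M=A.T@B;th=np.arctan2(M[0,1]-M[1,0],M[0,0]+M[1,1])
R=np.array([[np.cos(th),-np.sin(th)],[np.sin(th),np.cos(th)]]);c=P.mean(0)
print("c",c,"th",th,"res",(L@R.T+c-P))
for a,b in[((217,285),(412,185)),((582,360),(303,50))]:
    p=tri(ray(T,*t(*a)),ray(S,*s(*b)));q=R.T@(p[:2]-c);print(p,q,np.arctan2(p[2]-.09,.08-q[0]),np.hypot(p[2]-.09,.08-q[0]))
for n,p in dict(gl=(175,145),gr=(650,235)).items():print(n,R.T@(onz(T,*t(*p),.0)[:2]-c))
for n,p in dict(gltop=(165,72),grtop=(693,180)).items():print(n,R.T@(onz(T,*t(*p),.138)[:2]-c))
for n,p in dict(rl=(112,285),rr=(645,445)).items():print(n,R.T@(onz(T,*t(*p),.014)[:2]-c))
E
```

```text
[[ 0.6622  0.0046]
 [ 0.6149 -0.1998]
 [ 0.4416 -0.1592]
 [ 0.4848  0.043 ]]
c [ 0.5509 -0.0779] th -0.22019318663208864 res [[-0.0005  0.0004]
 [ 0.0008 -0.0002]
 [-0.0015 -0.0015]
 [ 0.0012  0.0013]]
[0.5221 0.0321 0.1988] [-0.052  0.101] 0.6892088516511461 0.17109191359547074
[ 0.4794 -0.1619  0.1966] [-0.0513 -0.0976] 0.6818858295071706 0.16915977527781786
gl [0.0584 0.1597]
gr [ 0.0671 -0.1519]
gltop [0.0718 0.1616]
grtop [ 0.0754 -0.1494]
rl [-0.0412  0.1767]
rr [-0.0673 -0.1712]
```

```bash
cat >> h.py <<'E'
from scipy.spatial.transform import Rotation as Ro
C=np.array([.551,-.078,0]);TH=-.220;RB=Ro.from_euler('z',TH)
def w(b): return C+RB.apply(b)
def go(o,tb,yaw):
    """tool-frame delta (translation first) to box-frame TCP tb, vertical with yaw"""
    R=Ro.from_euler('xyz',o["eef_rot"]);T=Ro.from_euler('xyz',[np.pi,0,yaw])
    print("d",np.round(R.inv().apply(w(tb)-o["ee_pos"]),4),"rv",np.round((R.inv()*T).as_rotvec(),3))
def st(o): print("box",np.round(RB.inv().apply(o["ee_pos"]-C),4),"yaw",round(o["eef_rot"][2],3),"F",np.round(RB.inv().apply(o["force"]),1),"t",o["time_s"])
E
python3 - <<'E'
from h import *;from station import ctrl
o=ctrl.get_obs();st(o)
go(o,[-.012,0,.26],-.22)
def tcp(t,r=.133,h=.005): return np.array([.088-r*np.cos(t)+h*np.sin(t),0,.109+r*np.sin(t)+h*np.cos(t)])
for t in np.arange(.75,0,-.1):print(round(t,2),tcp(t).round(4))
E
```

```text
box [-0.3137 -0.5383  0.2237] yaw 0.234 F [ 0.8 -0.1 -0.6] t 0.1
d [ 0.5071 -0.3516 -0.0358] rv [-0.001  0.     0.454]
0.75 [-0.0059  0.      0.2033]
0.65 [-0.0149  0.      0.1935]
0.55 [-0.0228  0.      0.1828]
0.45 [-0.0296  0.      0.1714]
0.35 [-0.0352  0.      0.1593]
0.25 [-0.0396  0.      0.1467]
0.15 [-0.0428  0.      0.1338]
0.05 [-0.0446  0.      0.1206]
```

The manual's scale: shifts go in shares of 50 mm and turns go in shares of pi rad. Converting my numbers, 0.04 m is 0.8, -0.028 m is -0.56.

Emit:
{"fn": "shift_gripper", "kwargs": {
  "moves": [
    [[0.4, -0.28, -0.24], [0, 0, 0]],
    [[0.8, -0.56, -0.24], [0, 0, 0]],
    [[0.8, -0.56, -0.24], [0, 0, 0]],
    [[0.8, -0.56, 0], [0, 0, 0]],
    [[0.8, -0.56, 0], [0, 0, 0]],
    [[0.8, -0.56, 0], [0, 0, 0]],
    [[0.8, -0.56, 0], [0, 0, 0]],
    [[0.8, -0.56, 0], [0, 0, 0]],
    [[0.8, -0.56, 0], [0, 0, 0]],
    [[0.8, -0.56, 0], [0, 0, 0]]
  ],
  "aperture": 0.094
}}

```text
time_s: 1.1
ee_pos: [0.436, -0.1868, 0.2601]
eef_rot: [-3.142, 0.0, 0.234]
force: [-0.6, -0.8, -0.4]
grip_width: 0.0938
grip_force: 0.0
```

Emit:
{"fn": "shift_gripper", "kwargs": {
  "moves": [
    [[0.8, -0.56, 0], [0, 0, 0]],
    [[0.8, -0.56, 0], [0, 0, 0]],
    [[0.8, -0.56, 0], [0, 0, 0]],
    [[0.14, -0.04, 0], [0, 0, 0.0477]],
    [[0, 0, 0], [0, 0, 0.0477]],
    [[0, 0, 0], [0, 0, 0.0477]],
    [[0, 0, 0], [0, 0, 0]],
    [[0, 0, 0], [0, 0, 0]]
  ]
}}

```text
time_s: 1.9
ee_pos: [0.5386, -0.0756, 0.2599]
eef_rot: [-3.142, 0.0, -0.212]
force: [-0.1, 0.5, -0.1]
grip_width: 0.0944
grip_force: 0.0
```

```bash
python3 - <<'E'
from h import *;from station import ctrl
o=ctrl.get_obs();st(o)
go(o,[-.010,0,.208],-.22)
E
```

```text
box [-0.0126 -0.0003  0.2599] yaw -0.212 F [-0.2  0.4 -0.1] t 1.9
d [ 0.0026 -0.0003  0.0519] rv [-0.     0.     0.008]
```

In the tool's units: 0.02 m is 0.4, 0.008 m is 0.16.

Emit:
{"fn": "shift_gripper", "kwargs": {
  "moves": [
    [[0.02, 0, 0.4], [0, 0, 0]],
    [[0.02, 0, 0.4], [0, 0, 0]],
    [[0, 0, 0.16], [0, 0, 0]],
    [[0, 0, 0.08], [0, 0, 0]],
    [[0, 0, 0], [0, 0, 0]]
  ]
}}

```text
time_s: 2.4
ee_pos: [0.5407, -0.076, 0.2083]
eef_rot: [-3.142, 0.0, -0.215]
force: [-0.2, -0.7, 0.1]
grip_width: 0.0936
grip_force: 0.0
```

Emit:
{"fn": "shift_gripper", "kwargs": {
  "moves": [
    [[0, 0, 0.06], [0, 0, 0]],
    [[0, 0, 0.06], [0, 0, 0]],
    [[0, 0, 0.06], [0, 0, 0]],
    [[-0.04, 0, 0.06], [0, 0, 0]],
    [[-0.04, 0, 0.06], [0, 0, 0]],
    [[0, 0, 0], [0, 0, 0]]
  ]
}}

```text
time_s: 3.0
ee_pos: [0.5364, -0.075, 0.1927]
eef_rot: [3.142, 0.001, -0.216]
force: [-0.2, -0.1, -0.1]
grip_width: 0.0938
grip_force: 0.0
```

In the tool's units: 0.006 m is 0.12, 0.005 m is 0.1.

Emit:
{"fn": "shift_gripper", "kwargs": {
  "moves": [
    [[-0.08, 0, 0.1], [0, 0, 0]],
    [[-0.08, 0, 0.12], [0, 0, 0]],
    [[-0.072, 0, 0.12], [0, 0, 0]],
    [[-0.068, 0, 0.12], [0, 0, 0]],
    [[0, 0, 0], [0, 0, 0]]
  ]
}}

```text
time_s: 3.5
ee_pos: [0.5213, -0.0717, 0.1691]
eef_rot: [3.142, 0.002, -0.216]
force: [0.0, -0.0, 0.5]
grip_width: 0.0942
grip_force: 0.0
```

```bash
python3 - <<'E'
from h import *;from station import ctrl
import cv2
st(ctrl.get_obs())
c=ctrl.camera("scene");cv2.imwrite("pics/s1.png",cv2.resize(c["pixels"][120:260,240:380],None,fx=4,fy=4,interpolation=2))
E
```

```text
box [-0.0303 -0.0004  0.1691] yaw -0.216 F [0.  0.  0.5] t 3.5
```

View pics/s1.png

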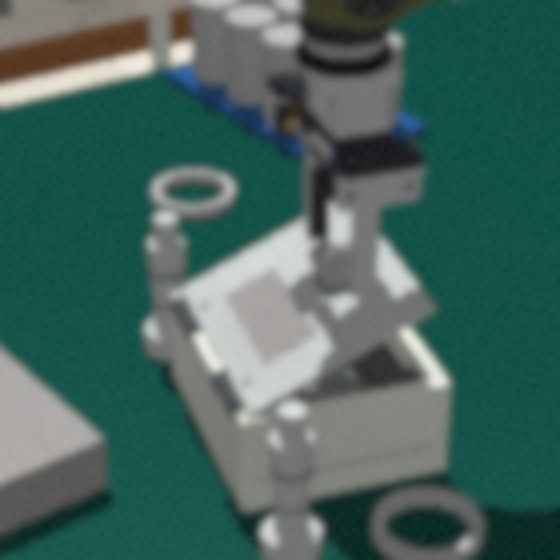

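The fingers straddle the wing on the panel around (340,260), and the panel has come down. I'll continue along the arc.

In the tool's units: 0.006 m is 0.12, -0.0028 m is -0.056.

Emit:
{"fn": "shift_gripper", "kwargs": {
  "moves": [
    [[-0.056, 0, 0.12], [0, 0, 0]],
    [[-0.05, 0, 0.12], [0, 0, 0]],
    [[-0.044, 0, 0.12], [0, 0, 0]],
    [[-0.04, 0, 0.12], [0, 0, 0]],
    [[-0.032, 0, 0.12], [0, 0, 0]],
    [[-0.024, 0, 0.12], [0, 0, 0]],
    [[0, 0, 0], [0, 0, 0]]
  ]
}}

```text
time_s: 4.25
ee_pos: [0.5096, -0.0692, 0.1332]
eef_rot: [3.142, 0.002, -0.216]
force: [-0.4, -0.1, 0.6]
grip_width: 0.094
grip_force: 0.0
```

Emit:
{"fn": "shift_gripper", "kwargs": {
  "moves": [
    [[-0.016, 0, 0.08], [0, 0, 0]],
    [[-0.01, 0, 0.06], [0, 0, 0]],
    [[0, 0, 0.02], [0, 0, 0]],
    [[0, 0, 0], [0, 0, 0]]
  ]
}}

```text
time_s: 4.65
ee_pos: [0.509, -0.069, 0.1264]
eef_rot: [-3.142, -0.0, -0.216]
force: [-1.8, 0.8, 2.8]
grip_width: 0.0941
grip_force: 1.7
```

```bash
python3 - <<'E'
from h import *;from station import ctrl
st(ctrl.get_obs())
E
```

```text
box [-0.043  -0.0004  0.1264] yaw -0.216 F [-1.9  0.4  2.8] t 4.65
```

In the tool's units: 0.002 m is 0.04.

Emit:
{"fn": "shift_gripper", "kwargs": {
  "moves": [
    [[0, 0, 0.04], [0, 0, 0]],
    [[0, 0, 0.04], [0, 0, 0]],
    [[0, 0, 0], [0, 0, 0]],
    [[0, 0, 0], [0, 0, 0]]
  ]
}}

```text
time_s: 5.05
ee_pos: [0.5091, -0.069, 0.125]
eef_rot: [-3.142, -0.002, -0.216]
force: [-15.7, 2.9, 35.7]
grip_width: 0.0939
grip_force: 17.0
```

The panel is on its stop, with force climbing to 36 N at a swing of about 0.085. I'll lift off and look at the wing.

In the tool's units: -0.03 m is -0.6, -0.02 m is -0.4.

Emit:
{"fn": "shift_gripper", "kwargs": {
  "moves": [
    [[0, 0, -0.4], [0, 0, 0]],
    [[0, 0, -0.6], [0, 0, 0]],
    [[0, 0, -0.6], [0, 0, 0]],
    [[0, 0, -0.6], [0, 0, 0]],
    [[0, 0, 0], [0, 0, 0]]
  ]
}}

```text
time_s: 5.55
ee_pos: [0.51, -0.0692, 0.2359]
eef_rot: [-3.142, -0.006, -0.216]
force: [0.2, -0.8, 1.0]
grip_width: 0.094
grip_force: 0.0
```

```bash
python3 - <<'E'
from h import *;from station import ctrl
import cv2
o=ctrl.get_obs();st(o)
c=ctrl.camera("wrist");np.savez("w1.npz",**c);cv2.imwrite("pics/w1.png",c["pixels"])
def px(c,p):
    q=np.linalg.inv(c["extrinsics"])@np.append(p,1);return c["cx"]-c["fx"]*q[0]/q[2],c["cy"]+c["fy"]*q[1]/q[2]
print(px(c,w([-.042,0,.132])))
E
```

```text
box [-0.0419 -0.0004  0.2359] yaw -0.216 F [ 0.4 -0.8  1. ] t 5.55
(np.float64(321.374936058502), np.float64(207.81989316614118))
```

View pics/w1.png

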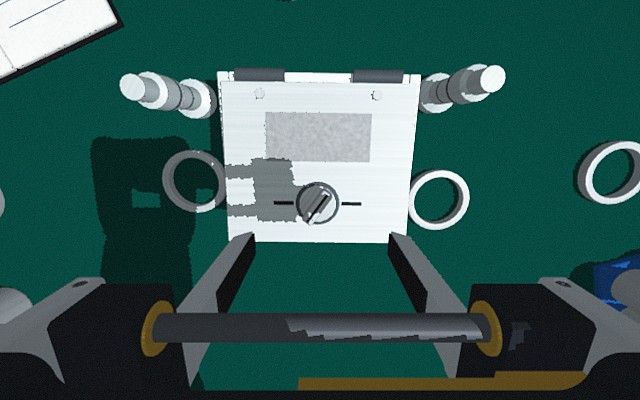

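The wing runs from about (306,222) to (329,192), the disc centre is at (317.5,203.5), and the ticks span (274,203) to (361,204). The panel is down.

```bash
python3 - <<'E'
from h import *;from station import ctrl
import cv2
c=dict(np.load("w1.npz"))
b=lambda u,v,z:RB.inv().apply(onz(c,u,v,z)-C)
print("disc",b(317.5,203.5,.111),"exp",[-.044,0,.111]); print("ticks",b(274,203,.106),b(361,204,.106))
p,q=b(306,222,.134),b(329,192,.134);d=q-p;print("wing",p,q,"phi",np.arctan2(d[0],-d[1]),"mid",(p+q)/2)
# finer: crop, upscale for one look
cv2.imwrite("pics/w1z.png",cv2.resize(c["pixels"][175:232,260:375],None,fx=6.5,fy=6.5,interpolation=2))
E
```

```text
disc [-0.04357876  0.00415507  0.111     ] exp [-0.044, 0, 0.111]
ticks [-0.04468645  0.05193017  0.106     ] [-0.04536365 -0.04354923  0.106     ]
wing [-0.05645713  0.01547532  0.134     ] [-0.02514088 -0.00738462  0.134     ] phi 0.9402378701286911 mid [-0.04079901  0.00404535  0.134     ]
```

View pics/w1z.png

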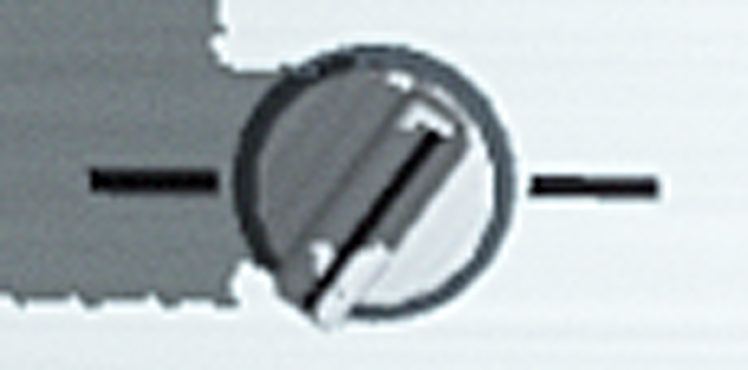

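Wing angle is about 0.965. I'll rotate the tool to yaw 2.316, correcting +3 mm in box y first.

In the tool's units: 0.01 m is 0.2, -0.0034 m is -0.068, -0.15 rad / 3.1416 = -0.0477.

Emit:
{"fn": "shift_gripper", "kwargs": {
  "moves": [
    [[0, -0.068, 0.2], [0, 0, -0.0477]],
    [[0, 0, 0.2], [0, 0, -0.0477]],
    [[0, 0, 0.2], [0, 0, -0.0477]],
    [[0, 0, 0.2], [0, 0, -0.0477]],
    [[0, 0, 0], [0, 0, -0.0477]],
    [[0, 0, 0], [0, 0, -0.0477]],
    [[0, 0, 0], [0, 0, -0.0477]],
    [[0, 0, 0], [0, 0, -0.0477]],
    [[0, 0, 0], [0, 0, -0.0477]],
    [[0, 0, 0], [0, 0, -0.0477]]
  ],
  "aperture": 0.044
}}

```text
time_s: 6.6
ee_pos: [0.509, -0.0656, 0.1907]
eef_rot: [-3.14, 0.0, 1.29]
force: [-0.7, 0.5, -0.5]
grip_width: 0.0438
grip_force: 0.0
```

Emit:
{"fn": "shift_gripper", "kwargs": {
  "moves": [
    [[0, 0, 0], [0, 0, -0.0477]],
    [[0, 0, 0], [0, 0, -0.0477]],
    [[0, 0, 0], [0, 0, -0.0477]],
    [[0, 0, 0], [0, 0, -0.0477]],
    [[0, 0, 0], [0, 0, -0.0477]],
    [[0, 0, 0], [0, 0, -0.0477]],
    [[0, 0, 0], [0, 0, -0.042]],
    [[0, 0, 0], [0, 0, 0]],
    [[0, 0, 0], [0, 0, 0]]
  ]
}}

```text
time_s: 7.5
ee_pos: [0.5092, -0.0656, 0.1913]
eef_rot: [-3.141, -0.001, 2.312]
force: [0.9, 0.1, 0.2]
grip_width: 0.0439
grip_force: 0.0
```

```bash
python3 - <<'E'
from h import *;from station import ctrl
o=ctrl.get_obs();st(o);go(o,[-.0415,.003,.1335],2.316);print(o["qpos"],o["grip_width"])
c=ctrl.camera("wrist");np.savez("w2.npz",**c)
import cv2;cv2.imwrite("pics/w2.png",c["pixels"])
E
```

```text
box [-0.0435  0.003   0.1913] yaw 2.312 F [0.8 0.3 0.2] t 7.5
d [-0.0017  0.0012  0.0578] rv [-0.001 -0.001 -0.004]
[-1.99470835e-01  2.49772650e-01  1.66430634e+00  1.34676923e-05
  1.22884375e+00 -9.40463293e-01] 0.043862149713977984
```

View pics/w2.png

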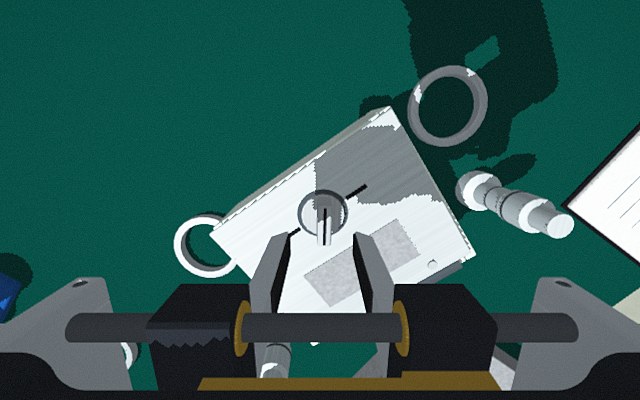

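The wing now stands vertical in the image at (325,225), between the fingers and aligned with the tool. I'll descend and grip gently.

Emit:
{"fn": "shift_gripper", "kwargs": {
  "moves": [
    [[-0.034, 0.02, 0.4], [0, 0, 0]],
    [[0, 0, 0.4], [0, 0, 0]],
    [[0, 0, 0.24], [0, 0, 0]],
    [[0, 0, 0.11], [0, 0, 0]],
    [[0, 0, 0], [0, 0, 0]]
  ]
}}

```text
time_s: 8.05
ee_pos: [0.5113, -0.0662, 0.1343]
eef_rot: [-3.141, -0.001, 2.315]
force: [-0.7, -1.0, -0.4]
grip_width: 0.044
grip_force: 0.0
```

Emit:
{"fn": "shift_gripper", "kwargs": {
  "moves": [
    [[0, 0, 0], [0, 0, 0]],
    [[0, 0, 0], [0, 0, 0]],
    [[0, 0, 0], [0, 0, 0]],
    [[0, 0, 0], [0, 0, 0]],
    [[0, 0, 0], [0, 0, 0]],
    [[0, 0, 0], [0, 0, 0]],
    [[0, 0, 0], [0, 0, 0]]
  ],
  "aperture": 0.008,
  "grip_force": 8
}}

```text
time_s: 8.75
ee_pos: [0.5119, -0.0659, 0.135]
eef_rot: [3.14, 0.001, 2.316]
force: [3.6, 4.2, 1.3]
grip_width: 0.013
grip_force: 8.0
```

In the tool's units: 0.12 rad / 3.1416 = 0.0382.

Emit:
{"fn": "shift_gripper", "kwargs": {
  "moves": [
    [[0, 0, 0], [0, 0, 0.0382]],
    [[0, 0, 0], [0, 0, 0.0382]],
    [[0, 0, 0], [0, 0, 0.0382]],
    [[0, 0, 0], [0, 0, 0.0382]],
    [[0, 0, 0], [0, 0, 0]],
    [[0, 0, 0], [0, 0, 0]]
  ],
  "grip_force": 14
}}

```text
time_s: 9.35
ee_pos: [0.5114, -0.0662, 0.1347]
eef_rot: [-3.141, -0.0, 1.839]
force: [0.3, 1.8, 1.7]
grip_width: 0.0129
grip_force: 14.3
```

Emit:
{"fn": "shift_gripper", "kwargs": {
  "moves": [
    [[0, 0, 0], [0, 0, 0.0382]],
    [[0, 0, 0], [0, 0, 0.0382]],
    [[0, 0, 0], [0, 0, 0.0382]],
    [[0, 0, 0], [0, 0, 0.0382]],
    [[0, 0, 0], [0, 0, 0.0016]],
    [[0, 0, 0], [0, 0, 0]],
    [[0, 0, 0], [0, 0, 0]]
  ]
}}

```text
time_s: 10.05
ee_pos: [0.5107, -0.0662, 0.1341]
eef_rot: [-3.139, 0.0, 1.356]
force: [-6.0, 1.7, -2.6]
grip_width: 0.0129
grip_force: 14.0
```

```bash
python3 - <<'E'
from h import *;from station import ctrl
st(ctrl.get_obs())
E
```

```text
box [-0.0419  0.0027  0.1341] yaw 1.356 F [-6.2  0.4 -2.6] t 10.05
```

In the tool's units: -0.03 m is -0.6, -0.02 m is -0.4.

Emit:
{"fn": "shift_gripper", "kwargs": {
  "moves": [
    [[0, 0, 0], [0, 0, 0]],
    [[0, 0, 0], [0, 0, 0]],
    [[0, 0, 0], [0, 0, 0]],
    [[0, 0, -0.4], [0, 0, 0]],
    [[0, 0, -0.6], [0, 0, 0]],
    [[0, 0, -0.4], [0, 0, 0]],
    [[0, 0, 0], [0, 0, 0]]
  ],
  "aperture": 0.028
}}

```text
time_s: 10.75
ee_pos: [0.5126, -0.0665, 0.2074]
eef_rot: [3.136, -0.0, 1.352]
force: [0.6, -0.8, -0.4]
grip_width: 0.0281
grip_force: 0.0
```

```bash
python3 - <<'E'
from h import *;from station import ctrl
o=ctrl.get_obs();st(o);print(o["grip_width"])
c=ctrl.camera("wrist");np.savez("w3.npz",**c)
import cv2;cv2.imwrite("pics/w3.png",cv2.resize(c["pixels"][140:290,220:420],None,fx=4,fy=4,interpolation=2))
E
```

```text
box [-0.04    0.0029  0.2074] yaw 1.352 F [ 0.7 -0.7 -0.4] t 10.75
0.028051982902534033
```

View pics/w3.png

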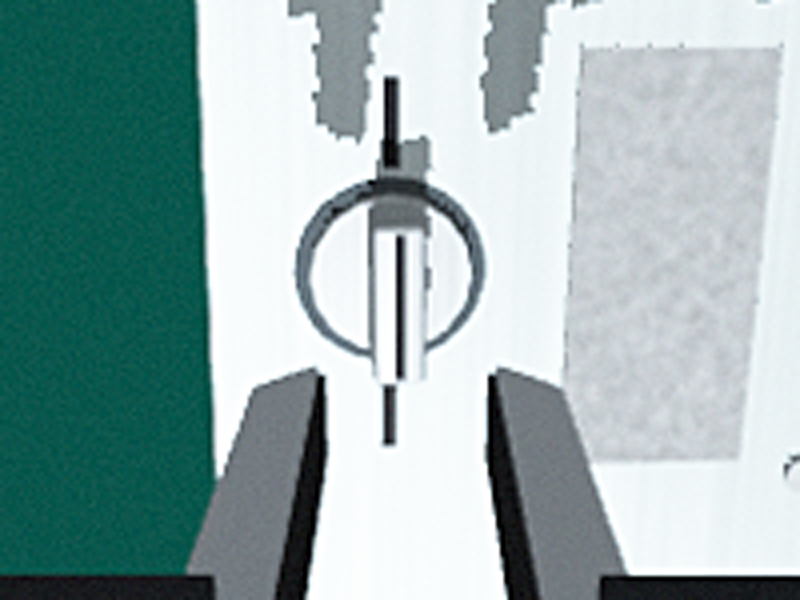

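The wing's black line, at column 400, is parallel to the ticks at column 390, so it is in line. Next I'll press down on the disc with the fingers straddling the wing.

In the tool's units: 0.02 m is 0.4, -0.003 m is -0.06.

Emit:
{"fn": "shift_gripper", "kwargs": {
  "moves": [
    [[0, -0.06, 0.4], [0, 0, 0]],
    [[0, 0, 0.4], [0, 0, 0]],
    [[0, 0, 0.4], [0, 0, 0]],
    [[0, 0, 0.12], [0, 0, 0]],
    [[0, 0, 0], [0, 0, 0]]
  ]
}}

```text
time_s: 11.3
ee_pos: [0.508, -0.0655, 0.1374]
eef_rot: [-3.139, 0.0, 1.351]
force: [0.5, 0.2, 0.3]
grip_width: 0.0278
grip_force: 0.0
```

Emit:
{"fn": "shift_gripper", "kwargs": {
  "moves": [
    [[0, 0, 0.06], [0, 0, 0]],
    [[0, 0, 0.06], [0, 0, 0]],
    [[0, 0, 0.06], [0, 0, 0]],
    [[0, 0, 0.06], [0, 0, 0]],
    [[0, 0, 0], [0, 0, 0]]
  ]
}}

```text
time_s: 11.8
ee_pos: [0.5084, -0.0656, 0.1263]
eef_rot: [-3.141, 0.0, 1.351]
force: [-0.0, 0.4, -0.0]
grip_width: 0.0276
grip_force: 0.0
```

In the tool's units: 0.003 m is 0.06, 0.002 m is 0.04.

Emit:
{"fn": "shift_gripper", "kwargs": {
  "moves": [
    [[0, 0, 0.06], [0, 0, 0]],
    [[0, 0, 0.04], [0, 0, 0]],
    [[0, 0, 0], [0, 0, 0]]
  ]
}}

```text
time_s: 12.1
ee_pos: [0.5085, -0.0656, 0.1218]
eef_rot: [-3.142, -0.0, 1.351]
force: [-1.6, 0.8, 3.4]
grip_width: 0.0279
grip_force: 1.8
```

```bash
python3 - <<'E'
from h import *;from station import ctrl
st(ctrl.get_obs())
E
```

```text
box [-0.0442  0.0029  0.1218] yaw 1.351 F [-1.7  0.4  3.4] t 12.1
```

In the tool's units: 0.001 m is 0.02.

Emit:
{"fn": "shift_gripper", "kwargs": {
  "moves": [
    [[0, 0, 0.02], [0, 0, 0]],
    [[0, 0, 0.02], [0, 0, 0]],
    [[0, 0, 0], [0, 0, 0]]
  ]
}}

```text
time_s: 12.4
ee_pos: [0.5084, -0.0655, 0.1199]
eef_rot: [-3.141, 0.0, 1.351]
force: [-2.9, -0.2, 6.9]
grip_width: 0.028
grip_force: 3.4
```

Emit:
{"fn": "shift_gripper", "kwargs": {
  "moves": [
    [[0, 0, 0.02], [0, 0, 0]],
    [[0, 0, 0.02], [0, 0, 0]],
    [[0, 0, 0], [0, 0, 0]],
    [[0, 0, 0], [0, 0, 0]]
  ]
}}

```text
time_s: 12.8
ee_pos: [0.5085, -0.0655, 0.1188]
eef_rot: [3.141, 0.0, 1.351]
force: [-9.2, 2.7, 18.1]
grip_width: 0.0278
grip_force: 9.0
```

In the tool's units: 0.001 m is 0.02.

Emit:
{"fn": "shift_gripper", "kwargs": {
  "moves": [
    [[0, 0, 0.02], [0, 0, 0]],
    [[0, 0, 0], [0, 0, 0]],
    [[0, 0, 0], [0, 0, 0]]
  ]
}}

```text
time_s: 13.1
ee_pos: [0.5085, -0.0656, 0.1186]
eef_rot: [3.141, 0.0, 1.351]
force: [-14.7, 2.7, 28.0]
grip_width: 0.0279
grip_force: 14.1
```

```bash
python3 - <<'E'
from h import *;from station import ctrl
import cv2
st(ctrl.get_obs())
c=ctrl.camera("scene");cv2.imwrite("pics/s2.png",cv2.resize(c["pixels"][150:260,250:370],None,fx=5,fy=5,interpolation=2))
E
```

```text
box [-0.0442  0.0029  0.1186] yaw 1.351 F [-14.9  -0.6  28. ] t 13.1
```

View pics/s2.png

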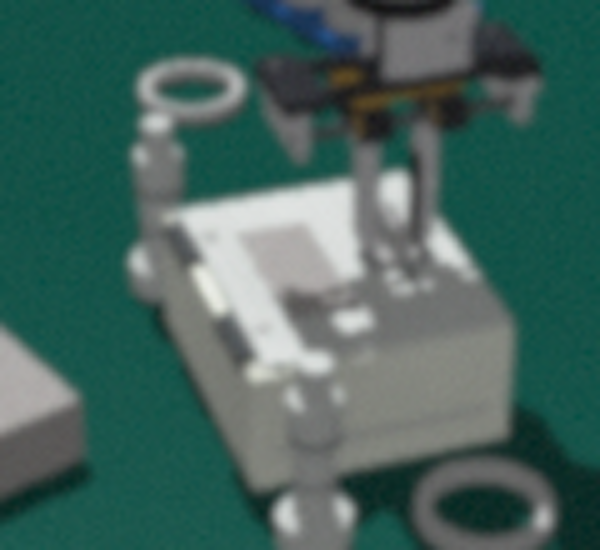

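The panel is flush along the frame around (515,325), with the fingers pressing on the fastener at (390,265). It has stalled at the expected height with 28 N of push, so I'm handing it in.

```bash
python3 -c "
from station import ctrl
print(ctrl.hand_in())"
```

```text
the job is handed in; nothing more can be done
None
```

I swung the panel down onto its stop, turned the wing in line with the ticks, and handed the job in at about 13 s with the panel pressed flush under about 28 N; the arm touched nothing but the panel and fastener, and no verdict came back.

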